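# Press the large glass roundel home in a leaded panel

### The job

In the leaded glass panel on the board, four glass pieces still stand proud of the lead. With your fingertips, gently press the large round piece down until it is fully home, level with the lead around it, then draw back clear of everything. Do not press the small round, square or three-sided piece, and leave the hammer, bottle and wooden block where they are; nothing is to be picked up.

Things in the scene. Friction and masses are not known exactly. Their poses are not given: they have to be found in the camera images.
- board: Plywood assembly board, 360 by 360 mm, 18 mm thick, fixed to the table; origin at the centre of its underside (table height), z up, x and y along its edges. A fixed square leaded panel of 2 by 2 cells (each 100 by 100 mm; panel 213 mm square with its edge lead) lies centred on it, held by small nails reaching 38 mm above the table just outside the panel. Which piece lies in which cell varies.
- large_round_top (a point): Centre of the top face of the large round glass piece (disc, 58 mm across), same blue glass as the other three, in the middle of its own cell. It moves with the piece. The piece's flat top is level; the lead outlining it is 27 mm above the table.
- large_round (a joint): How far the large round glass piece (disc, 58 mm across) has been pressed down into its cell, in m: 0 = standing 9 mm proud of the lead around it, 0.009 = fully home, level with the lead, on a hard stop. It slides straight down only, at about 3 N, with no spring: it stays where it is left. It starts at 0 to 0.003.
- small_round_top (a point): Centre of the top face of the small round glass piece (disc, 32 mm across), same blue glass as the other three, in the middle of its own cell. It moves with the piece. The piece's flat top is level; the lead outlining it is 27 mm above the table.
- small_round (a joint): How far the small round glass piece (disc, 32 mm across) has been pressed down into its cell, in m: 0 = standing 9 mm proud of the lead around it, 0.009 = fully home, level with the lead, on a hard stop. It slides straight down only, at about 3 N, with no spring: it stays where it is left. It starts at 0 to 0.003.
- square_top (a point): Centre of the top face of the square glass piece (48 by 48 mm), same blue glass as the other three, in the middle of its own cell. It moves with the piece. The piece's flat top is level; the lead outlining it is 27 mm above the table.
- square (a joint): How far the square glass piece (48 by 48 mm) has been pressed down into its cell, in m: 0 = standing 9 mm proud of the lead around it, 0.009 = fully home, level with the lead, on a hard stop. It slides straight down only, at about 3 N, with no spring: it stays where it is left. It starts at 0 to 0.003.
- triangle_top (a point): Centre of the top face of the three-sided glass piece (36 mm from centre to each corner), same blue glass as the other three, in the middle of its own cell. It moves with the piece. The piece's flat top is level; the lead outlining it is 27 mm above the table.
- triangle (a joint): How far the three-sided glass piece (36 mm from centre to each corner) has been pressed down into its cell, in m: 0 = standing 9 mm proud of the lead around it, 0.009 = fully home, level with the lead, on a hard stop. It slides straight down only, at about 3 N, with no spring: it stays where it is left. It starts at 0 to 0.003.
- cell_large_round: The fixed cell (yellow glass 8 mm thick, lead outlines 9 mm high, 100 by 100 mm) that carries the large round piece; origin at the centre of its underside, 18 mm above the table, right under the piece.
- cell_small_round: The like cell that carries the small round glass piece (disc, 32 mm across); origin at the centre of its underside, 18 mm above the table.
- cell_square: The like cell that carries the square glass piece (48 by 48 mm); origin at the centre of its underside, 18 mm above the table.
- cell_triangle: The like cell that carries the three-sided glass piece (36 mm from centre to each corner); origin at the centre of its underside, 18 mm above the table.
- hammer: Bystander: loose hammer with a wooden handle, 220 mm long, lying on the table beside the board (on its right as the robot sees it); origin at the middle of its underside, x along the handle towards the head.
- flux: Bystander: loose white flux bottle with a black cap, 40 mm across, 75 mm tall, standing on a corner of the board; origin at the centre of its underside.
- tapping_block: Bystander: loose dark wooden tapping block, 70 by 35 by 30 mm, lying on the board's left margin; origin at the centre of its underside.

How it is judged:
On the way:
1. the fingers press the large round piece home (value of joint large_round above 0.0065 m and contact force between the fingers and cell_large_round above 0.5 N), for 0.02 s.
At the end, for the whole second after the job is handed in: The large round piece is down to within 2.5 mm of fully home; the three other pieces are within 2 mm of where they started, and the hammer, bottle and block within 12 mm (value of joint large_round above 0.0065 m and distance of each of small_round_top, square_top, triangle_top from where it was at the start of the episode below 0.002 m and distance of each of hammer, flux, tapping_block from where it was at the start of the episode below 0.012 m); the robot touches nothing.
It fails at once if the small round glass piece (disc, 32 mm across) is pressed or moved (over 2 mm, or touched with over 3 N) (distance of small_round_top from where it was at the start of the episode above 0.002 m or contact force between the fingers and cell_small_round above 3 N).
It fails at once if the square glass piece (48 by 48 mm) is pressed or moved (over 2 mm, or touched with over 3 N) (distance of square_top from where it was at the start of the episode above 0.002 m or contact force between the fingers and cell_square above 3 N).
It fails at once if the three-sided glass piece (36 mm from centre to each corner) is pressed or moved (over 2 mm, or touched with over 3 N) (distance of triangle_top from where it was at the start of the episode above 0.002 m or contact force between the fingers and cell_triangle above 3 N).
It fails at once if the hammer, flux bottle or tapping block is shifted, lifted or carried (over 12 mm) (distance of any of hammer, flux, tapping_block from where it was at the start of the episode above 0.012 m).
It fails at once if the large round piece is pressed hard enough to crack it (over 30 N) (contact force between the fingers and cell_large_round above 30 N).
It also fails if it takes over 32 s, if anything falls off the work surface, if the arm or the gripper's body presses on something with over 40 N, if the wrist force passes 120 N, or if a joint passes its speed limit or range.

### The arm

A 6-joint arm with a two-finger parallel gripper is mounted at the origin on the work surface. World frame = base frame: x ahead of the robot, y to its left, z up, the work surface at z = 0. Lengths are in m, angles in rad, forces in N, time in s.
With the tool pointing down it reaches from about 0.35 to 0.975 m from the base axis. Payload 4.9 kg.
Tool frame: the origin (TCP) lies midway between the tips of the shut fingers; the grasp point (between the pads) lies behind it (grasp_offset is the y of the grasp point in the tool frame, in m); y points along the fingers, x is the direction in which the jaws open and shut, and the axes are right-handed (so a half turn about y gives the same grasp; the last joint's range is limited). The gripper opens to 85 mm and grips with 20 to 120 N. Pads are 22 mm wide; open, the fingers measure 114 mm over their backs; the gripper's body (76 mm by 85 mm) begins 54 mm behind the grasp point. The pads swing forward as they close: fully open they stand 13 mm farther back than shut.
Start: joints at [-1.456, 0.053, 1.613, -0, 1.476, -0.119], TCP at [0.145, -0.608, 0.231] pointing down, gripper open.
Joint ranges: [-3.01, 3.01], [-1.01, 2.22], [0.06, 2.58], [-1.02, 4.17], [0.09, 2.62], [-3.14, 3.14]. Speed limits (rad/s): [2.57, 2.57, 3.14, 3.14, 3.14, 3.14].

### API

Orientations are given as a rotation vector (axis times angle).
In Python, from cell import get_obs, camera, finish_job, grasp_offset gives the robot as it stands.
- The arm moves only by the shell command python3 -m crank 'ROWS'. ROWS is JSON, a list of rows, each an object with "translation": the shift along the world's x, y, z in cm, a list of three; "turn": the turn, a rotation vector about the world's x, y, z in degrees, a list of three; "grip": the finger opening in cm, from 0 to 8.54. A call has 1 to 5 rows; each row shifts and turns the commanded pose from where the row before left it; what a row does not reach is not made up. A row lasts 1/10 s, in which the tool goes at most 50 mm and 8.59 degrees, less where a joint would pass 70% of its speed; a pose out of reach is approached as far as the arm can. A call is refused whole if a number of a shift passes 5 or a number of a turn 8.59, either way. A call with a gripper value outside its range is refused whole. The fingers move at their own pace and stop on an object; the grip force is fixed at half the most. Time passes only in rows, so rows that do not move let the fingers close. It gives the time, the measured TCP pose, the force and the opening at its end, in the units of the state.
- get_obs(): the state, without advancing time (a new reading comes with each control period).
- camera(name): name is "side" or "top"; returns a dict with "img" (420x560x3 uint8, red, green, blue), "vertical_fov" (degrees; the focal length in pixels is half the picture's height over the tangent of half this angle, whatever the lens; pixels are square), "cx", "cy" (the principal point, pixels), "xyz" and "orientation" of the camera in the world. Camera axes: x right, y up, looking along -z (the intrinsics and any distortion apply to the point x, -y, -z); pixel columns grow to the right and rows downward; lengths in m; the calibration is good to about 2 mm. A picture is of the moment at which its call begins. There is no depth.
- finish_job(): hands the job in, once; it reports no verdict.
The state is a dict: "time": time; "q": joint angles; "joint_vel": joint speeds; "tau": joint torques, N m; "ee_pos": TCP position; "tcp_rot": TCP orientation; "contact_force": force on the tool from outside, world axes, zero at the start; "moment": the same for the moment, N m; "opening": opening from 0.0 (shut) to 1.0 (fully open).
Only numpy, scipy, OpenCV 4.12 (cv2) and the standard library are available. Lean on these libraries where they do the work, as an engineer would, in place of code of your own. Each camera call takes 0.05 s, during which the arm holds its last target.

## Working session

There is one attempt and no reset: what is moved stays moved. The work goes in short steps, Python scripts to look and compute and a shell command to move; the robot and the scene stay as the last step left them, time stands still between calls to the robot, and variables do not carry over. Pictures are saved under pics/ and viewed, and the job is handed in when it is done.

```bash
ls; mkdir -p pics; python3 - <<'E'
from cell import *
import cv2
print(get_obs(), grasp_offset)
for n in("side","top"):
    c=camera(n); cv2.imwrite(f"pics/{n}0.png",c["img"][:,:,::-1]); print({k:v for k,v in c.items() if k!="img"})
E
```

```text
pics
{'time': 0.0, 'q': array([-1.45600731e+00,  5.33631668e-02,  1.61430220e+00, -2.87314221e-06,
        1.47603747e+00, -1.18982594e-01]), 'joint_vel': array([-8.28355532e-04,  1.10739642e-03, -5.14539205e-05,  5.89426572e-04,
        3.55575517e-04,  1.22021913e-03]), 'tau': array([ 7.82705174e-04, -3.93674362e+01, -3.70178747e+01, -3.64551738e-05,
        7.02892430e-03, -1.52738801e-05]), 'ee_pos': array([ 0.14471682, -0.6073599 ,  0.23005423]), 'tcp_rot': array([-1.3092111 ,  1.03629099, -1.03380111]), 'contact_force': array([ 0.63735857, -1.20933106, -1.10828925]), 'moment': array([-0.01498234, -0.07501628, -0.0207801 ]), 'opening': 0.9967553104948168} -0.0187
{'vertical_fov': 57.69853600344211, 'cx': 277.1756482367367, 'cy': 206.37635090100437, 'xyz': array([0.51267295, 0.57920733, 0.48314486]), 'orientation': array([ 0.09547454, -1.33880293, -2.70752696])}
{'vertical_fov': 56.0272345243441, 'cx': 278.0786032972986, 'cy': 212.13897700573548, 'xyz': array([ 0.46880973, -0.02754079,  0.82274121]), 'orientation': array([ 0.15502234, -0.13212628, -1.56883865])}
```

View pics/side0.png

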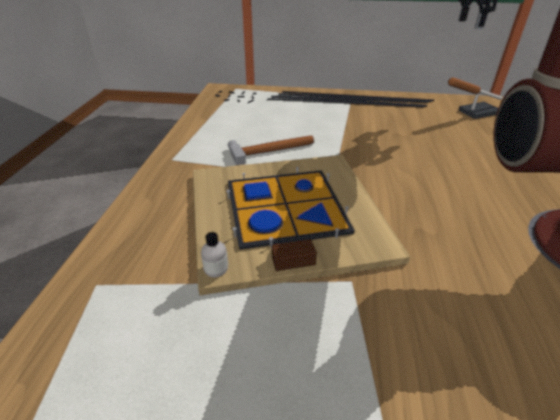

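View pics/top0.png

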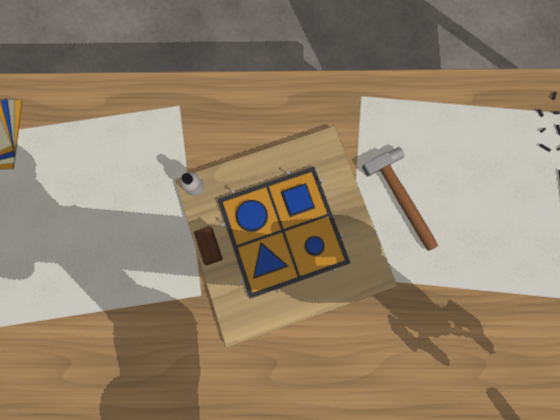

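The top view shows the large round piece near (251,215), with the square at (298,199), the triangle at (268,262), the small round at (315,246), and the bottle at (192,182). In the side view the large round is near (265,221). I'll enlarge both views.

```bash
python3 - <<'E'
import cv2
a=cv2.imread("pics/top0.png")[160:300,170:355]; b=cv2.imread("pics/side0.png")[160:280,190:360]
cv2.imwrite("pics/topc.png",cv2.resize(a,None,fx=4,fy=4,interpolation=cv2.INTER_CUBIC))
cv2.imwrite("pics/sidec.png",cv2.resize(b,None,fx=4.5,fy=4.5,interpolation=cv2.INTER_CUBIC))
E
```

```text
(no output)
```

View pics/topc.png

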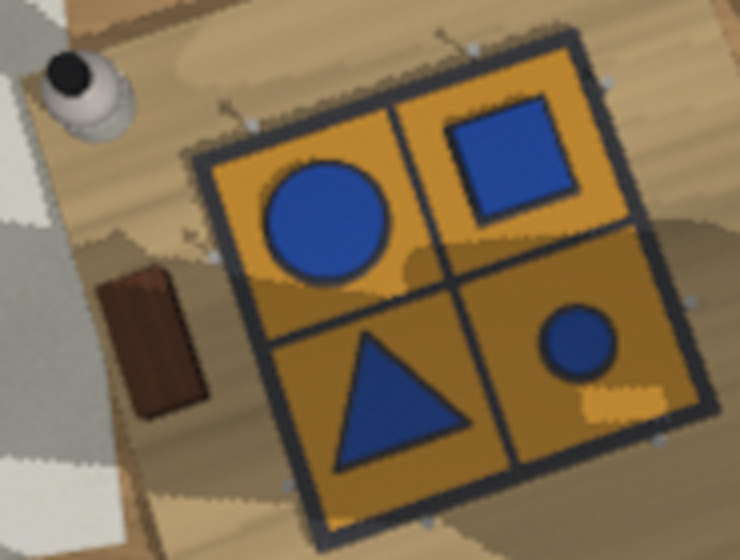

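View pics/sidec.png

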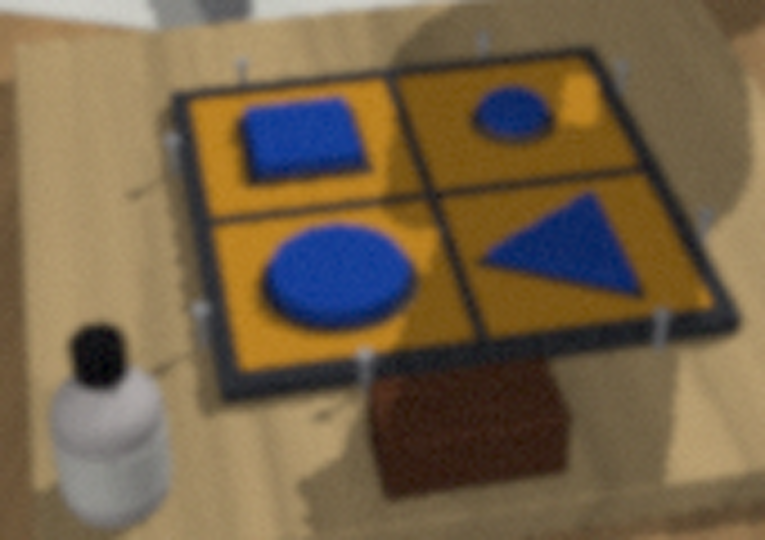

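The enlarged top crop puts the large disc centre at crop (326,221), which is image (251.5,215.2). The panel's outer corners are at crop (196,158), (572,32), (718,408) and (322,548), and the lead cross is at (452,285). In the side crop the disc's top face is centred at about (340,268), the cross at (434,193), and the corners at (180,95), (592,52), (738,322) and (230,395).

```bash
cat > h.py <<'E'
import numpy as np, cv2
from scipy.spatial.transform import Rotation as R
CAM={'side':(57.69853600344211,277.1756482367367,206.37635090100437,[0.51267295,0.57920733,0.48314486],[0.09547454,-1.33880293,-2.70752696]),
'top':(56.0272345243441,278.0786032972986,212.13897700573548,[0.46880973,-0.02754079,0.82274121],[0.15502234,-0.13212628,-1.56883865])}
def ray(n,u,v):
    f,cx,cy,p,o=CAM[n]; f=210/np.tan(np.radians(f)/2)
    d=R.from_rotvec(o).apply([(u-cx)/f,-(v-cy)/f,-1]); return np.array(p),d
def atz(n,u,v,z):
    p,d=ray(n,u,v); return p+d*(z-p[2])/d[2]
def tri(a,b):
    p,d=ray('top',*a); q,e=ray('side',*b)
    s=np.linalg.lstsq(np.c_[d,-e],q-p,rcond=None)[0]
    A,B=p+s[0]*d,q+s[1]*e; return (A+B)/2,np.linalg.norm(A-B)
def T(x,y): return (x/4+170,y/4+160)
def S(x,y): return (x/4.5+190,y/4.5+160)
def proj(n,P):
    f,cx,cy,p,o=CAM[n]; f=210/np.tan(np.radians(f)/2)
    c=R.from_rotvec(o).inv().apply(np.array(P)-p); return cx-f*c[0]/c[2], cy+f*c[1]/c[2]
E
python3 - <<'E'
from h import *
np.set_printoptions(precision=4,suppress=True)
for nm,a,b in [('disc',(326,221),(340,268)),('cross',(452,285),(434,193)),('cA',(196,158),(230,390)),('cB',(572,32),(180,95)),('cC',(718,408),(592,52)),('cD',(322,548),(738,318)),('small',(578,342),(512,110)),('capt',(68,74),(98,340))]:
    print(nm,*tri(T(*a),S(*b)),'topz.027',atz('top',*T(*a),.027)[:2],'side',atz('side',*S(*b),.027)[:2])
print(R.from_rotvec([-1.3092111,1.03629099,-1.03380111]).as_matrix())
E
```

```text
disc [0.6092 0.038  0.0328] 0.0011139380937770635 topz.027 [0.6097 0.0385] side [0.611  0.0309]
cross [ 0.5772 -0.026   0.0271] 0.0016136425672816424 topz.027 [ 0.5764 -0.026 ] side [ 0.578  -0.0263]
cA [0.6429 0.1065 0.0241] 0.0015154547508955552 topz.027 [0.643  0.1061] side [0.6413 0.1096]
cB [ 0.7089 -0.0893  0.0265] 0.0013105046124900859 topz.027 [ 0.7095 -0.0892] side [ 0.708  -0.0884]
cC [ 0.5139 -0.1593  0.0229] 0.0005665463505179792 topz.027 [ 0.514  -0.1586] side [ 0.5137 -0.1527]
cD [0.446  0.0388 0.0248] 0.00047889786984054187 topz.027 [0.4458 0.0387] side [0.4465 0.0414]
small [ 0.5477 -0.089   0.0318] 0.0018492068958215295 topz.027 [ 0.5472 -0.0894] side [ 0.549  -0.0962]
capt [0.6717 0.1581 0.0917] 0.0024724245746609317 topz.027 [0.6882 0.1743] side [0.6995 0.0882]
[[ 0.2316 -0.0002  0.9728]
 [-0.9728  0.0021  0.2316]
 [-0.0021 -1.      0.0002]]
```

The large disc's top centre triangulates to (0.609, 0.038) at z≈0.033. The panel geometry gives a cell centre of (0.610, 0.040), so the two agree. I'll shut the fingers and travel over at the present height.

```bash
python3 -m crank '[{"translation":[1.5,2,0],"turn":[0,0,0],"grip":0},{"translation":[2.9,4,0],"turn":[0,0,0],"grip":0},{"translation":[2.9,4,0],"turn":[0,0,0],"grip":0},{"translation":[2.9,4,0],"turn":[0,0,0],"grip":0},{"translation":[2.9,4,0],"turn":[0,0,0],"grip":0}]'
```

```text
time: 0.6
ee_pos: [0.2764, -0.4261, 0.2307]
tcp_rot: [-1.31, 1.036, -1.035]
contact_force: [0.2, -0.1, 0.4]
opening: 0.143
```

```bash
python3 -m crank '[{"translation":[2.9,4,0],"turn":[0,0,0],"grip":0},{"translation":[2.9,4,0],"turn":[0,0,0],"grip":0},{"translation":[2.9,4,0],"turn":[0,0,0],"grip":0},{"translation":[2.9,4,0],"turn":[0,0,0],"grip":0},{"translation":[2.9,4,0],"turn":[0,0,0],"grip":0}]'
```

```text
time: 1.1
ee_pos: [0.4214, -0.226, 0.231]
tcp_rot: [-1.311, 1.035, -1.035]
contact_force: [0.8, -1.0, -0.2]
opening: -0.0
```

```bash
python3 -m crank '[{"translation":[2.9,4,0],"turn":[0,0,0],"grip":0},{"translation":[2.9,4,0],"turn":[0,0,0],"grip":0},{"translation":[2.9,4,0],"turn":[0,0,0],"grip":0},{"translation":[2.9,4,0],"turn":[0,0,0],"grip":0},{"translation":[2.9,4,0],"turn":[0,0,0],"grip":0}]'
```

```text
time: 1.6
ee_pos: [0.5664, -0.0259, 0.2309]
tcp_rot: [-1.311, 1.035, -1.035]
contact_force: [1.2, -1.0, 0.4]
opening: -0.003
```

```bash
python3 -m crank '[{"translation":[2.9,4,0],"turn":[0,0,0],"grip":0},{"translation":[1.4,2.5,0],"turn":[0,0,0],"grip":0},{"translation":[0,0,-5],"turn":[0,0,0],"grip":0},{"translation":[0,0,-5],"turn":[0,0,0],"grip":0},{"translation":[0,0,-4],"turn":[0,0,0],"grip":0}]'; python3 - <<'E'
from cell import *
import cv2,numpy as np
o=get_obs(); print(o['ee_pos'],o['contact_force'])
a=camera("top")["img"][:,:,::-1][120:330,150:420]; b=camera("side")["img"][:,:,::-1][100:300,170:430]
cv2.imwrite("pics/t1.png",cv2.resize(a,None,fx=2.8,fy=2.8,interpolation=cv2.INTER_CUBIC))
cv2.imwrite("pics/s1.png",cv2.resize(b,None,fx=2.8,fy=2.8,interpolation=cv2.INTER_CUBIC))
E
```

```text
time: 2.1
ee_pos: [0.6074, 0.0376, 0.0879]
tcp_rot: [-1.313, 1.037, -1.033]
contact_force: [0.1, 0.6, -0.4]
opening: -0.002
[0.60737614 0.03763869 0.08790248] [ 0.11475487  0.59705522 -0.4404188 ]
```

View pics/s1.png

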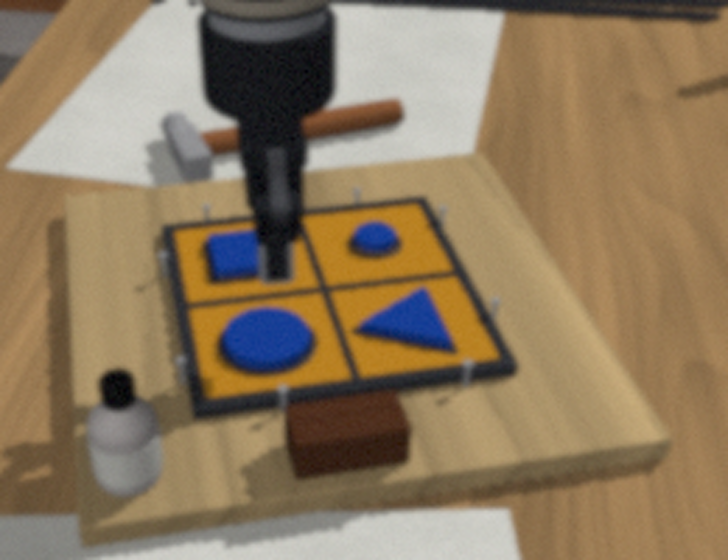

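View pics/t1.png

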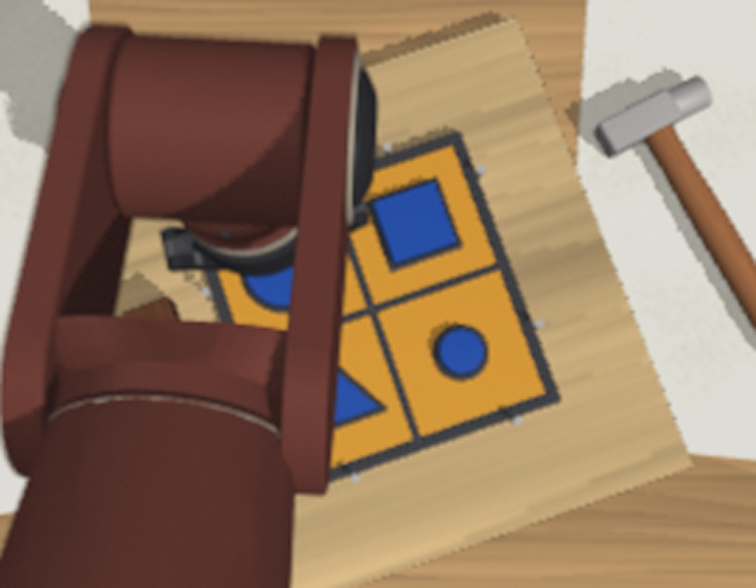

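The side view shows the shut fingertip at crop (276,280), which is image (268.6,200), above and in line with the disc at crop (267,337). The top view is blocked by the arm. I'll check this against the projection.

```bash
python3 - <<'E'
from h import *
from cell import get_obs
p=get_obs()['ee_pos'];print(p,proj('side',p),proj('side',[p[0],p[1],.034]),proj('side',[.6096,.039,.034]))
E
python3 -m crank '[{"translation":[0.2,0.1,-2],"turn":[0,0,0],"grip":0},{"translation":[0,0,-1.5],"turn":[0,0,0],"grip":0},{"translation":[0,0,-0.5],"turn":[0,0,0],"grip":0},{"translation":[0,0,0],"turn":[0,0,0],"grip":0}]'
```

```text
[0.602828   0.03750825 0.0830356 ] (np.float64(268.82239666150457), np.float64(197.9178179590872)) (np.float64(269.26625597934793), np.float64(219.23137434740906)) (np.float64(265.5424841815397), np.float64(219.4342293121898))
time: 2.6
ee_pos: [0.6107, 0.0379, 0.0515]
tcp_rot: [-1.311, 1.036, -1.035]
contact_force: [0.3, -0.2, 0.0]
opening: 0.002
```

```bash
python3 -m crank '[{"translation":[0,0,-0.4],"turn":[0,0,0],"grip":0},{"translation":[0,0,-0.4],"turn":[0,0,0],"grip":0},{"translation":[0,0,-0.2],"turn":[0,0,0],"grip":0},{"translation":[0,0,0],"turn":[0,0,0],"grip":0}]'
```

```text
time: 3.0
ee_pos: [0.6106, 0.038, 0.0411]
tcp_rot: [-1.311, 1.036, -1.035]
contact_force: [-0.4, -0.6, 0.5]
opening: 0.005
```

```bash
python3 -m crank '[{"translation":[0,0,-0.2],"turn":[0,0,0],"grip":0},{"translation":[0,0,-0.2],"turn":[0,0,0],"grip":0},{"translation":[0,0,-0.1],"turn":[0,0,0],"grip":0},{"translation":[0,0,0],"turn":[0,0,0],"grip":0}]'
```

```text
time: 3.4
ee_pos: [0.6106, 0.0381, 0.036]
tcp_rot: [-1.311, 1.036, -1.035]
contact_force: [-0.8, -0.1, -0.4]
opening: -0.006
```

```bash
python3 -m crank '[{"translation":[0,0,-0.1],"turn":[0,0,0],"grip":0},{"translation":[0,0,-0.1],"turn":[0,0,0],"grip":0},{"translation":[0,0,-0.1],"turn":[0,0,0],"grip":0},{"translation":[0,0,0],"turn":[0,0,0],"grip":0}]'
```

```text
time: 3.8
ee_pos: [0.611, 0.038, 0.0335]
tcp_rot: [-1.311, 1.035, -1.035]
contact_force: [0.1, -0.6, 2.1]
opening: 0.003
```

```bash
python3 -m crank '[{"translation":[0,0,-0.1],"turn":[0,0,0],"grip":0},{"translation":[0,0,-0.1],"turn":[0,0,0],"grip":0},{"translation":[0,0,0],"turn":[0,0,0],"grip":0}]'
```

```text
time: 4.1
ee_pos: [0.6109, 0.038, 0.0313]
tcp_rot: [-1.31, 1.035, -1.036]
contact_force: [0.4, 0.5, 1.3]
opening: 0.0
```

```bash
python3 -m crank '[{"translation":[0,0,-0.1],"turn":[0,0,0],"grip":0},{"translation":[0,0,-0.1],"turn":[0,0,0],"grip":0},{"translation":[0,0,0],"turn":[0,0,0],"grip":0}]'
```

```text
time: 4.4
ee_pos: [0.6109, 0.038, 0.0292]
tcp_rot: [-1.31, 1.035, -1.036]
contact_force: [0.6, -0.5, 2.5]
opening: -0.006
```

Contact came at about z 0.034, with a steady 2–3 N while the piece slides. I'll go on in half-millimetre steps towards 0.027.

```bash
python3 -m crank '[{"translation":[0,0,-0.1],"turn":[0,0,0],"grip":0},{"translation":[0,0,-0.05],"turn":[0,0,0],"grip":0},{"translation":[0,0,0],"turn":[0,0,0],"grip":0}]'
```

```text
time: 4.7
ee_pos: [0.6109, 0.038, 0.0278]
tcp_rot: [-1.311, 1.035, -1.035]
contact_force: [0.2, -1.2, 1.7]
opening: 0.003
```

```bash
python3 -m crank '[{"translation":[0,0,-0.05],"turn":[0,0,0],"grip":0},{"translation":[0,0,0],"turn":[0,0,0],"grip":0}]'
```

```text
time: 4.9
ee_pos: [0.6109, 0.038, 0.0273]
tcp_rot: [-1.31, 1.035, -1.036]
contact_force: [-0.1, 0.6, 1.2]
opening: 0.001
```

```bash
python3 -m crank '[{"translation":[0,0,-0.05],"turn":[0,0,0],"grip":0},{"translation":[0,0,0],"turn":[0,0,0],"grip":0}]'
```

```text
time: 5.1
ee_pos: [0.6109, 0.038, 0.0271]
tcp_rot: [-1.311, 1.035, -1.035]
contact_force: [0.4, -0.1, 2.9]
opening: 0.003
```

```bash
python3 -m crank '[{"translation":[0,0,-0.04],"turn":[0,0,0],"grip":0},{"translation":[0,0,0],"turn":[0,0,0],"grip":0}]'
```

```text
time: 5.3
ee_pos: [0.611, 0.038, 0.0271]
tcp_rot: [-1.311, 1.035, -1.035]
contact_force: [-0.4, 0.0, 5.3]
opening: -0.0
```

```bash
python3 -m crank '[{"translation":[0,0,-0.04],"turn":[0,0,0],"grip":0},{"translation":[0,0,0],"turn":[0,0,0],"grip":0}]'
```

```text
time: 5.5
ee_pos: [0.611, 0.038, 0.027]
tcp_rot: [-1.311, 1.035, -1.035]
contact_force: [-3.0, 0.4, 7.2]
opening: 0.002
```

The height has stopped at 0.027 while the force climbs to 7 N, so the piece is on its hard stop. I'll draw straight up, then away sideways to clear the view.

```bash
python3 -m crank '[{"translation":[0,0,0.5],"turn":[0,0,0],"grip":0},{"translation":[0,0,3],"turn":[0,0,0],"grip":0},{"translation":[0,0,5],"turn":[0,0,0],"grip":0},{"translation":[0,0,5],"turn":[0,0,0],"grip":0},{"translation":[0,0,5],"turn":[0,0,0],"grip":0}]'
```

```text
time: 6.0
ee_pos: [0.6099, 0.0381, 0.2118]
tcp_rot: [-1.312, 1.037, -1.034]
contact_force: [0.5, -0.1, -0.0]
opening: -0.001
```

```bash
python3 -m crank '[{"translation":[-2.5,-3.5,0],"turn":[0,0,0],"grip":0},{"translation":[-2.9,-4,0],"turn":[0,0,0],"grip":0},{"translation":[-2.9,-4,0],"turn":[0,0,0],"grip":0},{"translation":[-2.9,-4,0],"turn":[0,0,0],"grip":0},{"translation":[-2.9,-4,0],"turn":[0,0,0],"grip":0}]'
```

```text
time: 6.5
ee_pos: [0.468, -0.1579, 0.2103]
tcp_rot: [-1.311, 1.035, -1.034]
contact_force: [-0.0, -1.1, -0.0]
opening: -0.001
```

```bash
python3 -m crank '[{"translation":[-2.9,-4,0],"turn":[0,0,0],"grip":0},{"translation":[-2.9,-4,0],"turn":[0,0,0],"grip":0},{"translation":[-2.9,-4,0],"turn":[0,0,0],"grip":0},{"translation":[-1.5,-2,0],"turn":[0,0,0],"grip":0},{"translation":[0,0,0],"turn":[0,0,0],"grip":0}]'; python3 - <<'E'
from cell import *
import cv2
o=get_obs(); print(o['ee_pos'],o['contact_force'])
t=camera("top")["img"][:,:,::-1]; s=camera("side")["img"][:,:,::-1]
cv2.imwrite("pics/t2.png",t)
cv2.imwrite("pics/s2.png",cv2.resize(s[160:280,190:360],None,fx=4.5,fy=4.5,interpolation=cv2.INTER_CUBIC))
E
```

```text
time: 7.0
ee_pos: [0.3657, -0.2988, 0.2104]
tcp_rot: [-1.309, 1.04, -1.038]
contact_force: [-0.2, -0.5, -0.3]
opening: -0.001
[ 0.36573042 -0.29881863  0.21037457] [-0.17061647 -0.53902547 -0.33637905]
```

View pics/s2.png

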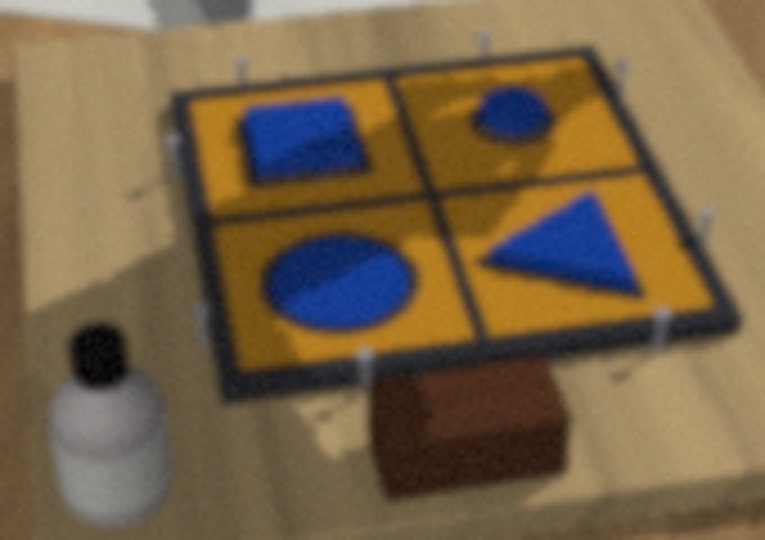

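View pics/t2.png

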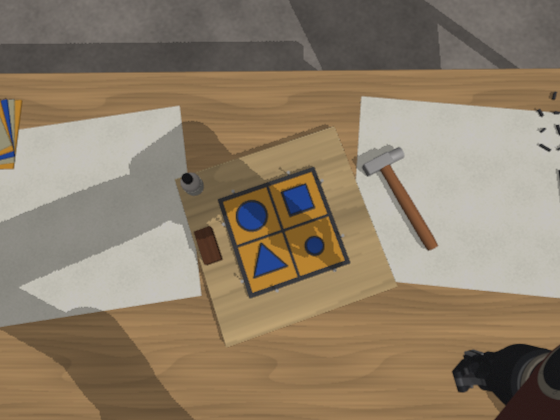

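The side view shows the large disc at crop (340,282) with no side wall visible, so it is level with the lead. Its top edge has dropped from crop row 225 to 234. The other pieces, bottle, block and hammer are at the same pixels as before, and the arm is clear of everything.

```bash
python3 -c "from cell import *; finish_job()"
```

```text
the job is handed in; nothing more can be done
```

I pressed the large round piece fully home with the shut fingertips, drew back clear of everything, and handed the job in. It took about 7 s.

- **Press:** Contact came at about z 34 mm. The piece slid down at 1–3 N and stopped at z 27.0 mm, the lead height. There I raised the push to about 7 N with no further travel, so it is on its hard stop, and that was well under the 30 N limit.
- **After drawing back:** The side picture shows the large disc level with the lead. The other three pieces, the hammer, bottle and block look unmoved. The arm is clear, at z 0.21 m and away from the board, with the force reading near zero.
- **Checks that disagreed:** One state reading while the arm was settling above the disc gave x about 5 mm off the next ones. Triangulation and the panel geometry differed by about 2 mm on the disc's centre. Neither mattered on a 58 mm disc.

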